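Load the caddy with the two film pots to be developed

TASK

The red-lidded and the yellow-lidded film pots are next to be developed. Pick them out of the wooden compartmented bin and stand them upright in the two-well metal loading caddy, one in each well; either pot may have either well.

Things in the scene. Friction and masses are not known exactly. Their poses are not given: they have to be found in the camera images.
- pot_red_center (a point): Film pot with a RED lid: upright cylinder, 32 mm diameter, 51 mm tall, 20 to 45 g, black body, 10 mm deep coloured lid that stays on. This point is its centre, 25.5 mm above its underside; z is up its axis, yaw means nothing. It stands near the middle of one compartment of a fixed wooden 2 x 3 bin on the robot's left, within 0.2 rad of square to the robot. Pots with green, blue, white lids stand in others, 78 mm or more apart.
- pot_yellow_center (a point): Film pot with a YELLOW lid, otherwise the same as the red one; this point is its centre, 25.5 mm above its underside. It stands in another compartment of the same bin. Compartments are 86 mm square inside, 90 mm centre to centre, floor 4 mm above the table; the walls' tops are 16 mm above the table, so the upper 39 mm of each pot is clear of them.
- well_left (a point): Square well nearer the robot's left in the bare metal two-well caddy, a fixed plate 70 x 160 mm on the robot's right. This point is the centre of the well's floor, 4 mm above the table; z is up, y points from the right well to the left one. Well 52 mm square inside; its 4 mm walls rise 10 mm above its floor. Well centres are 90 mm apart; both empty at first.
- well_right (a point): Square well nearer the robot's right in the bare metal two-well caddy, a fixed plate 70 x 160 mm on the robot's right. This point is the centre of the well's floor, 4 mm above the table; z is up, y points from the right well to the left one. Well 52 mm square inside; its 4 mm walls rise 10 mm above its floor. Well centres are 90 mm apart; both empty at first.
Mind the look-alikes: they are no part of the job. Leave any turquoise look-alike of the part that bears pot_red_center alone.

How it is judged:
By the outcome, as a careful person would: the job done as asked, in the order asked, and still so for the second after the job is handed in, with the robot touching nothing.
It also fails if it takes over 70 s, if anything falls off the work surface, if the arm or the gripper's body presses on something with over 40 N, if the wrist force passes 120 N, or if a joint passes its speed limit or range.

ROBOT

A 6-joint arm with a two-finger parallel gripper is mounted at the origin on the work surface. World frame = base frame: x ahead of the robot, y to its left, z up, the work surface at z = 0. Lengths are in m, angles in rad, forces in N, time in s.
With the tool pointing down it reaches from about 0.375 to 0.75 m from the base axis. Payload 9 kg.
Tool frame: the origin (TCP) lies at the very end of the fingers, on their centre line; the grasp point (between the pads) lies 19 mm behind it (robot.hold_point_z is the distance from the TCP to the grasp point, in m); z points along the fingers, y is the line along which they close (so a half turn about z gives the same grasp; the last joint's range is limited). The gripper opens to 85 mm and grips with 20 to 120 N. Pads are 22 mm wide; open, the fingers measure 114 mm over their backs; the gripper's body (76 mm by 85 mm) begins 54 mm behind the grasp point. The pads swing forward as they close: fully open they stand 13 mm farther back than shut.
Start: joints at [1.027, 0.104, 0.097, 1.564, 0, 1.353], TCP at [0.192, 0.568, 0.231] pointing down, gripper open.
Joint ranges: [-2.99, 2.99], [-0.84, 1.86], [-1.1, 1.16], [-1.84, 2.11], [-1.51, 1.56], [-3.14, 3.14]. Speed limits (rad/s): [2.22, 2.22, 2.57, 3.14, 3.14, 3.14].

INTERFACE

Orientations are given as [roll, pitch, yaw] about the fixed x, y, z axes, in that order (R = Rz(yaw) Ry(pitch) Rx(roll)).
In Python, from workcell import monitor, eyes, workorder, robot gives the robot as it stands.
- The arm moves only by the tool arm_command, never from a script. Its argument "targets" is text: rows parted by semicolons, each of 7 numbers parted by spaces: the turn, a rotation vector about the tool's x, y, z in degrees, then the shift along the tool's x, y, z in cm, then the finger opening in cm, from 0 to 8.54. In form: ax ay az dx dy dz jaw; .... A call has 1 to 10 rows; each row is the pose to reach, as a shift and turn from the pose commanded when the call began, along the tool's axes at that moment; what a row does not reach only later rows make up. A row lasts 1/10 s, in which the tool goes at most 50 mm and 8.59 degrees, less where a joint would pass 70% of its speed; a pose out of reach is approached as far as the arm can. A call with a gripper value outside its range is refused whole. The fingers move at their own pace and stop on an object; "squeeze" is the grip in N (left out, the last holds). Time passes only in rows, so rows that repeat a pose let the fingers close. It gives the time, the measured TCP pose, the force, the opening and the grip force at its end, in the units of the state.
- monitor.state(): the state, without advancing time (a new reading comes with each control period).
- eyes.capture(name): name is "side" or "top" or "wrist"; returns a dict with "image" (420x560x3 uint8, blue, green, red), "fx", "fy", "cx", "cy" (pixels), "dist" ([k1, k2, p1, p2, k3] as OpenCV has them; the pictures are not rectified), "rvec" (rotation vector, rad) and "tvec" (3), from world to camera coordinates, as OpenCV has them. Camera axes: x right, y down, z forward; pixel columns grow to the right and rows downward; lengths in m; the calibration is good to about 2 mm. A picture is of the moment at which its call begins. There is no depth.
- workorder.finish_job(): hands the job in; it is judged then, once.
The state is a dict: "t": time; "q": joint angles; "joint_velocities": joint speeds; "tau": joint torques, N m; "position": TCP position; "ee_rot": TCP orientation; "ft_force": force on the tool from outside, world axes, zero at the start; "wrist_torque": the same for the moment, N m; "grip_width": opening from 0.0 (shut) to 1.0 (fully open); "gripper_force": force on a finger pad.
Only numpy, scipy, OpenCV 4.12 (cv2) and the standard library are available. Lean on these libraries where they do the work, as an engineer would, in place of code of your own. Each camera call takes 0.05 s, during which the arm holds its last target. There are 200 camera calls.

## Working session

There is one attempt and no reset: what is moved stays moved. The work goes in short steps, Python scripts to look and compute and a tool call to move; the robot and the scene stay as the last step left them, time stands still between calls to the robot, and variables do not carry over. Pictures are saved under pics/ and viewed, at most 10 in all, crops included, and the job is handed in when it is done.

Besides the shell and the picture viewer there is one more tool, called after "Emit:" as name(argument=value, ...) on one line, values as JSON. arm_command: Moves the arm, as the interface text tells. Its arguments: {"type":"object","properties":{"targets":{"type":"string"},"squeeze":{"type":"number"}},"required":["targets"]}

```bash
mkdir -p pics
cat > h.py <<'E'
import numpy as np, cv2
from workcell import monitor, eyes, workorder, robot
def snap(n,f):
    c=eyes.capture(n); cv2.imwrite('pics/'+f,c['image']); return c
def K(c): return np.array([[c['fx'],0,c['cx']],[0,c['fy'],c['cy']],[0,0,1]])
def ray(c,uv,z):
    p=cv2.undistortPoints(np.array([[uv]],float),K(c),np.array(c['dist']))[0,0]
    R=cv2.Rodrigues(np.array(c['rvec'],float))[0]; t=np.array(c['tvec'],float).ravel()
    o=-R.T@t; d=R.T@np.array([p[0],p[1],1]); return o+d*(z-o[2])/d[2]
E
python3 - <<'E'
from h import *
import pickle
cs={n:snap(n,n+'0.png') for n in('top','side')}
pickle.dump(cs,open('c0.pkl','wb'))
print(monitor.state(), robot.hold_point_z)
cv2.imwrite('pics/both0.png',cs['top']['image'])
E
```

```text
{'t': 0.1, 'q': array([1.02730066e+00, 1.04644953e-01, 9.65659220e-02, 1.56393875e+00,
       3.13822055e-05, 1.35308629e+00]), 'joint_velocities': array([ 0.00143937, -0.00037742,  0.00098337, -0.0010346 , -0.00110899,
        0.00026152]), 'tau': array([ 6.15250596e-03, -5.58204532e+01,  5.04723179e+01,  1.28161369e-02,
       -3.05359636e-04, -2.27923067e-05]), 'position': array([0.19185729, 0.56817576, 0.23060736]), 'ee_rot': array([-3.14040681e+00, -2.94469554e-04,  2.81580683e+00]), 'ft_force': array([0.03928584, 0.06281341, 0.19081872]), 'wrist_torque': array([-0.01202159,  0.02984345, -0.04458615]), 'gripper_force': 0.0, 'grip_width': 0.9991668654279038} 0.0187
```

View pics/top0.png

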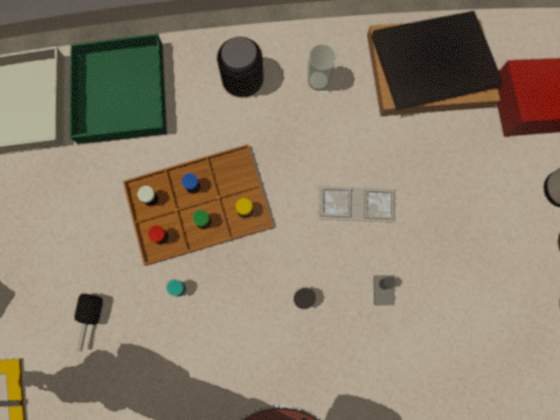

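View pics/side0.png

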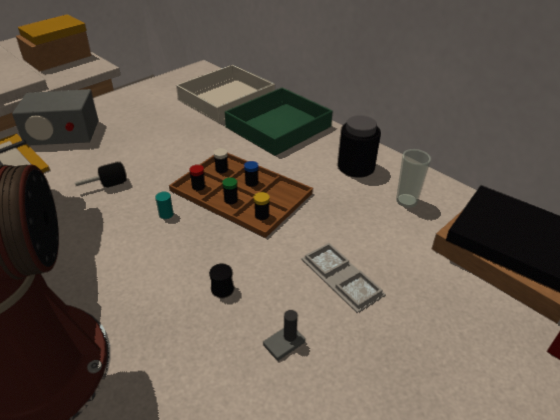

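Top view: red lid (158,234), yellow (244,207), green (202,219), blue (191,182), white (147,194), all in the bin. The turquoise look-alike (176,288) is outside it. Caddy wells are at (337,202) and (379,205). I'll check with an enlarged crop.

Run:
```python
from h import *
import pickle
cs=pickle.load(open('c0.pkl','rb')); c=cs['top']
im=c['image'][140:280,120:400]
cv2.imwrite('pics/crop0.png',cv2.resize(im[:,:],(784,392),interpolation=cv2.INTER_CUBIC))
for n,uv,z in [('red',(158,234),.055),('yel',(244.5,207),.055),('green',(202,219),.055),('tq',(176,288),.051),('wl',(337,202.5),.004),('wr',(379.5,205),.004),('c1',(124,180),.016),('c2',(248,147),.016),('c3',(271,228),.016),('c4',(147,263),.016)]:
    print(n,ray(c,uv,z).round(4))
for n,uv,z in [('red',(197,170),.055),('yel',(262,199),.055),('wl',(327,261),.004),('wr',(359,289),.004)]:
    print(n,ray(cs['side'],uv,z).round(4))
```

```text
red [0.4815 0.1912 0.055 ]
yel [0.5183 0.0172 0.055 ]
green [0.5027 0.1024 0.055 ]
tq [0.3733 0.1637 0.051 ]
wl [ 0.5195 -0.1721  0.004 ]
wr [ 0.5054 -0.2597  0.004 ]
c1 [0.6092 0.2645 0.016 ]
c2 [0.6535 0.     0.016 ]
c3 [ 0.478  -0.0309  0.016 ]
c4 [0.4314 0.2252 0.016 ]
red [0.4835 0.1886 0.055 ]
yel [0.5185 0.0113 0.055 ]
wl [ 0.5222 -0.1695  0.004 ]
wr [ 0.5112 -0.2572  0.004 ]
```

View pics/crop0.png

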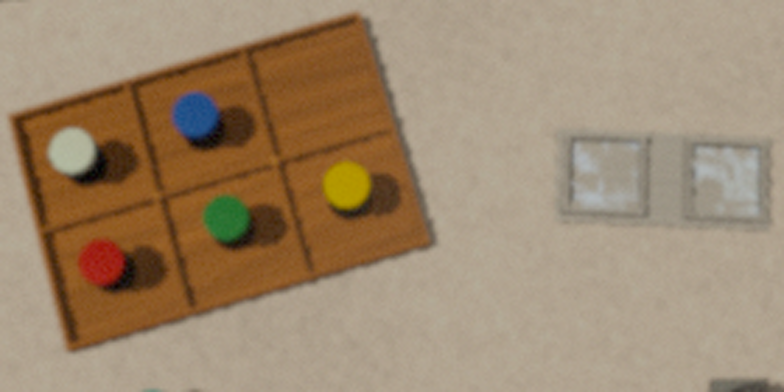

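```bash
cat >> h.py <<'E'
from scipy.spatial.transform import Rotation as Ro
def rel(p,s=None):
    s=s or monitor.state(); R=Ro.from_euler('xyz',s['ee_rot']).as_matrix()
    return (R.T@(np.array(p)-s['position'])*100).round(2)
E
python3 - <<'E'
from h import *
import pickle
cs=pickle.load(open('c0.pkl','rb')); c=cs['top']
for n,uv,z in [('red',(156.2,234.1),.055),('yel',(243.6,206.1),.055),('wl',(336.8,202.9),.004),('wr',(379,204),.004)]:print(n,ray(c,uv,z).round(4))
print(rel((.4825,.192,.16)))
E
```

```text
red [0.4816 0.1948 0.055 ]
yel [0.5202 0.0188 0.055 ]
wl [ 0.5187 -0.1716  0.004 ]
wr [ 0.5076 -0.259   0.004 ]
[-39.58 -26.33   7.08]
```

Emit:
arm_command(targets="0 0 0 -39.5 -26.3 7 7;0 0 0 -39.5 -26.3 7 7;0 0 0 -39.5 -26.3 7 7;0 0 0 -39.5 -26.3 7 7;0 0 0 -39.5 -26.3 7 7;0 0 0 -39.5 -26.3 7 7;0 0 0 -39.5 -26.3 7 7;0 0 0 -39.5 -26.3 7 7;0 0 0 -39.5 -26.3 7 7;0 0 0 -39.5 -26.3 7 7")

```text
t: 1.1
position: [0.4833, 0.19, 0.1604]
ee_rot: [-3.141, -0.0, 2.814]
ft_force: [-0.4, 1.1, -0.4]
grip_width: 0.819
gripper_force: 0.0
```

Emit:
arm_command(targets="0 0 0 0 0 0 7;0 0 0 0 0 0 7;0 0 0 0 0 0 7")

```text
t: 1.4
position: [0.4816, 0.1935, 0.1613]
ee_rot: [3.141, -0.0, 2.816]
ft_force: [-0.4, 0.5, 0.7]
grip_width: 0.819
gripper_force: 0.0
```

Run:
```python
from h import *
import pickle
c=snap('wrist','w1.png'); pickle.dump(c,open('w1.pkl','wb'))
s=monitor.state(); print(s['position'],s['ee_rot'],s['grip_width'],s['t'])
for p in [(.4825,.193,.055),(*s['position'][:2],.055),(.4825,.193,.004)]:
  print(cv2.projectPoints(np.array([p]),np.array(c['rvec'],float),np.array(c['tvec'],float),K(c),np.array(c['dist'],float))[0].ravel())
```

```text
[0.48158419 0.19372258 0.16143791] [ 3.14135879e+00 -6.78604933e-05  2.81706341e+00] 0.8215830256691672 1.45
[281.97192435 208.5997615 ]
[282.44793244 207.31776743]
[282.01615133 194.30343134]
```

View pics/w1.png

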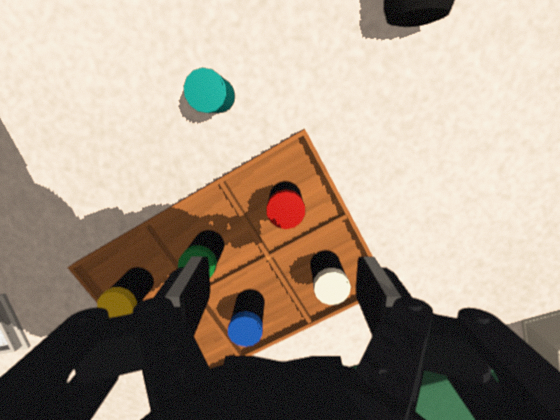

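The wrist view confirms the red lid at (286,209) in a corner compartment, between the fingers' line. Yellow is at about (118,304), and the turquoise pot (207,91) is outside the bin.

Run:
```python
from h import *
import pickle
c=pickle.load(open('w1.pkl','rb'))
for uv in [(286,209.5),(118,304),(246,328),(332,286)]: 
  p=ray(c,uv,.055); print(p.round(4))
p=ray(c,(286,209.5),.055); print(rel((p[0],p[1],.023)))
```

```text
[0.4843 0.1959 0.055 ]
[0.5202 0.024  0.055 ]
[0.5809 0.1246 0.055 ]
[0.5645 0.2123 0.055 ]
[-0.19  0.29 13.84]
```

Emit:
arm_command(targets="0 0 0 -0.1 0.2 4 6;0 0 0 -0.1 0.2 7 6;0 0 0 -0.1 0.2 10 6;0 0 0 -0.1 0.2 12 6;0 0 0 -0.1 0.2 13 6;0 0 0 -0.1 0.2 13.8 6;0 0 0 -0.1 0.2 13.8 6;0 0 0 -0.1 0.2 13.8 6", squeeze=30)

```text
t: 2.25
position: [0.4843, 0.1947, 0.0243]
ee_rot: [3.141, 0.001, 2.816]
ft_force: [1.3, 0.2, 0.7]
grip_width: 0.703
gripper_force: 0.0
```

Emit:
arm_command(targets="0 0 0 0 0 0 4;0 0 0 0 0 0 3;0 0 0 0 0 0 2;0 0 0 0 0 0 2;0 0 0 0 0 0 2;0 0 0 0 0 0 2;0 0 0 0 0 0 2;0 0 0 0 0 0 2")

```text
t: 3.05
position: [0.4844, 0.1945, 0.0243]
ee_rot: [3.141, 0.001, 2.816]
ft_force: [-0.7, -0.7, 6.2]
grip_width: 0.364
gripper_force: 29.5
```

Emit:
arm_command(targets="0 0 0 0 0 -2 2;0 0 0 0 0 -5 2;0 0 0 0 0 -9 2;0 0 0 0 0 -12 2;0 0 0 0 0 -12 2;0 0 0 0 0 -12 2")

```text
t: 3.65
position: [0.4842, 0.1945, 0.1438]
ee_rot: [3.141, 0.001, 2.816]
ft_force: [-0.1, 0.3, -0.9]
grip_width: 0.365
gripper_force: 29.8
```

Run:
```python
from h import *
s=monitor.state();print(s['position'],s['grip_width'],s['gripper_force'])
print(rel((.509,-.258,.144)))
```

```text
[0.48415981 0.19447087 0.14381314] 0.36451250980019007 29.836200177669525
[-1.684e+01 -4.207e+01 -3.000e-02]
```

Emit:
arm_command(targets="0 0 0 -0.8 -2 0 2;0 0 0 -2.4 -6 0 2;0 0 0 -4 -10 0 2;0 0 0 -5.6 -14 0 2;0 0 0 -7.2 -18 0 2;0 0 0 -8.8 -22 0 2;0 0 0 -10.4 -26 0 2;0 0 0 -12 -30 0 2;0 0 0 -13.6 -34 0 2;0 0 0 -15.2 -38 0 2")

```text
t: 4.65
position: [0.5051, -0.2155, 0.1415]
ee_rot: [3.141, -0.002, 2.816]
ft_force: [0.6, -0.1, -0.5]
grip_width: 0.368
gripper_force: 29.9
```

Emit:
arm_command(targets="0 0 0 -1.2 -2.8 0 2;0 0 0 -1.6 -4.1 0 2;0 0 0 -1.6 -4.1 0 2;0 0 0 -1.6 -4.1 0 2;0 0 0 -1.6 -4.1 0 2")

```text
t: 5.15
position: [0.5081, -0.2566, 0.143]
ee_rot: [3.141, -0.001, 2.817]
ft_force: [-1.2, -0.1, -0.4]
grip_width: 0.364
gripper_force: 29.9
```

Run:
```python
from h import *
import pickle
c=snap('wrist','w2.png'); pickle.dump(c,open('w2.pkl','wb'))
s=monitor.state(); print(s['position'],s['ee_rot'],s['grip_width'],s['t'],s['gripper_force'])
```

```text
[ 0.5081786  -0.2567003   0.14316744] [ 3.14118742e+00 -3.26067935e-04  2.81737807e+00] 0.3659010679962572 5.2 29.942834973335266
```

View pics/w2.png

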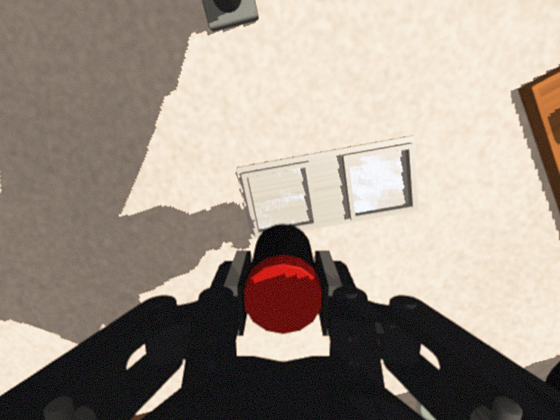

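The red pot hangs straight in the fingers. The right well's floor is centred near (281,199), the left well's near (378,182), and the plate corners are at (237,168), (411,137) and (416,207).

Run:
```python
from h import *
import pickle
c=pickle.load(open('w2.pkl','rb'))
for uv,z in [((281,199),.007),((378,182),.007),((237,168),.014),((411,137),.014),((416,207),.014)]: 
  print(uv,ray(c,uv,z).round(4))
for p in [(.509,-.258,.004),(.520,-.1705,.004)]:
  print(cv2.projectPoints(np.array([p]),np.array(c['rvec'],float),np.array(c['tvec'],float),K(c),np.array(c['dist'],float))[0].ravel())
print(rel((.509,-.259,.026)))
```

```text
(281, 199) [ 0.5081 -0.2577  0.007 ]
(378, 182) [ 0.521  -0.1698  0.007 ]
(237, 168) [ 0.468  -0.2844  0.014 ]
(411, 137) [ 0.4902 -0.1359  0.014 ]
(416, 207) [ 0.5521 -0.1445  0.014 ]
[281.04024593 199.23850922]
[376.02770617 180.62932344]
[-0.15 -0.2  11.72]
```

Emit:
arm_command(targets="0 0 0 -0.1 -0.1 2 2;0 0 0 -0.1 -0.1 5 2;0 0 0 -0.1 -0.1 8 2;0 0 0 -0.1 -0.1 10 2;0 0 0 -0.1 -0.1 11 2;0 0 0 -0.1 -0.1 11.6 2;0 0 0 -0.1 -0.1 11.8 2;0 0 0 -0.1 -0.1 11.8 2;0 0 0 -0.1 -0.1 11.8 2")

```text
t: 6.1
position: [0.5093, -0.2599, 0.0264]
ee_rot: [-3.141, 0.002, 2.816]
ft_force: [0.4, 0.1, -0.3]
grip_width: 0.365
gripper_force: 29.9
```

Emit:
arm_command(targets="0 0 0 0 0 0 3.5;0 0 0 0 0 0 4;0 0 0 0 0 0 5;0 0 0 0 0 0 6;0 0 0 0 0 0 6;0 0 0 0 0 0 6")

```text
t: 6.7
position: [0.5087, -0.2594, 0.0253]
ee_rot: [3.141, -0.0, 2.816]
ft_force: [0.2, -0.1, 0.0]
grip_width: 0.706
gripper_force: 0.0
```

Emit:
arm_command(targets="0 0 0 0 0 -2 6;0 0 0 0 0 -5 6;0 0 0 0 0 -9 6;0 0 0 0 0 -13 6;0 0 0 0 0 -13 6;0 0 0 0 0 -13 6;0 0 0 0 0 -13 6")

```text
t: 7.4
position: [0.5083, -0.2591, 0.1541]
ee_rot: [3.141, -0.002, 2.816]
ft_force: [-0.3, -0.6, -0.1]
grip_width: 0.705
gripper_force: 0.0
```

Run:
```python
from h import *
s=monitor.state();print(s['position'],s['grip_width'],s['gripper_force'])
print(rel((.520,.020,.155)))
```

```text
[ 0.50826469 -0.25907912  0.15407888] 0.7049903067806822 0.0
[ 7.82 26.82 -0.06]
```

Emit:
arm_command(targets="0 0 0 1 3.5 0 6;0 0 0 2 7 0 6;0 0 0 3.2 11 0 6;0 0 0 4.4 15 0 6;0 0 0 5.5 19 0 6;0 0 0 6.7 23 0 6;0 0 0 7.8 26.8 0 6;0 0 0 7.8 26.8 0 6;0 0 0 7.8 26.8 0 6;0 0 0 7.8 26.8 0 6")

```text
t: 8.4
position: [0.5202, 0.0189, 0.1544]
ee_rot: [-3.141, -0.001, 2.815]
ft_force: [-0.3, -0.2, -0.6]
grip_width: 0.703
gripper_force: 0.0
```

Run:
```python
from h import *
import pickle
c=snap('wrist','w3.png'); pickle.dump(c,open('w3.pkl','wb'))
s=monitor.state(); print(s['position'],s['ee_rot'],s['grip_width'],s['t'])
```

```text
[0.52027741 0.01856733 0.15456579] [-3.14136711e+00 -1.11157515e-03  2.81460211e+00] 0.7013596706857437 8.45
```

View pics/w3.png

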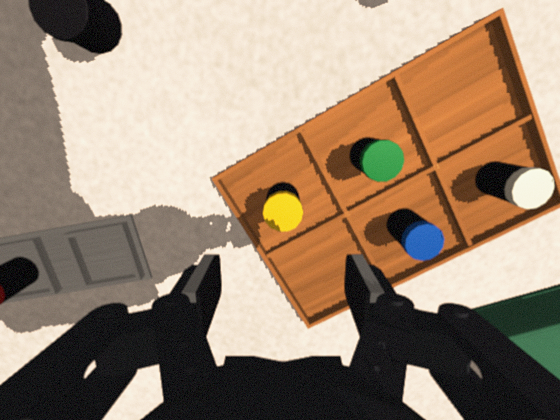

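The yellow lid is at (283,211) in its compartment. The red pot stands upright in the right well at the left edge (15,280).

Run:
```python
from h import *
import pickle
c=pickle.load(open('w3.pkl','rb'))
p=ray(c,(283,211),.055); print(p.round(4)); print(rel((p[0],p[1],.0243)))
```

```text
[0.5213 0.0191 0.055 ]
[-0.09  0.09 13.03]
```

Emit:
arm_command(targets="0 0 0 0 0.1 3 6;0 0 0 0 0.1 6 6;0 0 0 0 0.1 9 6;0 0 0 0 0.1 11 6;0 0 0 0 0.1 12 6;0 0 0 0 0.1 13 6;0 0 0 0 0.1 13 6;0 0 0 0 0.1 13 6", squeeze=30)

```text
t: 9.25
position: [0.5215, 0.0201, 0.0261]
ee_rot: [3.141, 0.001, 2.815]
ft_force: [-0.2, 0.4, 1.1]
grip_width: 0.705
gripper_force: 0.0
```

Emit:
arm_command(targets="0 0 0 0 0 0 4;0 0 0 0 0 0 3;0 0 0 0 0 0 2;0 0 0 0 0 0 2;0 0 0 0 0 0 2;0 0 0 0 0 0 2;0 0 0 0 0 0 2;0 0 0 0 0 0 2")

```text
t: 10.05
position: [0.5217, 0.0203, 0.0264]
ee_rot: [3.141, 0.002, 2.816]
ft_force: [-0.4, -0.7, 6.1]
grip_width: 0.368
gripper_force: 29.5
```

Emit:
arm_command(targets="0 0 0 0 0 -2 2;0 0 0 0 0 -5 2;0 0 0 0 0 -9 2;0 0 0 0 0 -12 2;0 0 0 0 0 -12 2;0 0 0 0 0 -12 2")

```text
t: 10.65
position: [0.5214, 0.0203, 0.1458]
ee_rot: [3.141, 0.001, 2.816]
ft_force: [0.5, 0.1, -0.7]
grip_width: 0.362
gripper_force: 29.9
```

Run:
```python
from h import *
s=monitor.state();print(s['position'],s['grip_width'],s['gripper_force'])
print(rel((.5205,-.170,.144)))
```

```text
[0.52140529 0.020309   0.14581997] 0.36215709228052867 29.851445853710175
[ -6.   -18.06   0.19]
```

Emit:
arm_command(targets="0 0 0 -1 -3 0 2;0 0 0 -2.2 -6.6 0 2;0 0 0 -3.5 -10.5 0 2;0 0 0 -4.7 -14 0 2;0 0 0 -5.6 -17 0 2;0 0 0 -6 -18.1 0 2;0 0 0 -6 -18.1 0 2;0 0 0 -6 -18.1 0 2;0 0 0 -6 -18.1 0 2")

```text
t: 11.55
position: [0.5198, -0.1689, 0.145]
ee_rot: [3.141, -0.001, 2.817]
ft_force: [-0.3, -0.1, -0.3]
grip_width: 0.363
gripper_force: 30.0
```

Run:
```python
from h import *
s=monitor.state();print(s['position'],s['grip_width'],s['gripper_force'])
print(rel((.5205,-.170,.027)))
```

```text
[ 0.51981217 -0.16886066  0.14498074] 0.3633773594761344 29.95672434568405
[-0.11 -0.09 11.8 ]
```

Emit:
arm_command(targets="0 0 0 -0.1 -0.1 2 2;0 0 0 -0.1 -0.1 5 2;0 0 0 -0.1 -0.1 8 2;0 0 0 -0.1 -0.1 10 2;0 0 0 -0.1 -0.1 11 2;0 0 0 -0.1 -0.1 11.6 2;0 0 0 -0.1 -0.1 11.8 2;0 0 0 -0.1 -0.1 11.8 2;0 0 0 -0.1 -0.1 11.8 2")

```text
t: 12.45
position: [0.5211, -0.1719, 0.0284]
ee_rot: [-3.141, 0.002, 2.816]
ft_force: [0.4, -0.3, 0.6]
grip_width: 0.362
gripper_force: 30.0
```

Emit:
arm_command(targets="0 0 0 0 0 0 3.5;0 0 0 0 0 0 4;0 0 0 0 0 0 5;0 0 0 0 0 0 6;0 0 0 0 0 0 6;0 0 0 0 0 0 6")

```text
t: 13.05
position: [0.5204, -0.1716, 0.0273]
ee_rot: [3.142, -0.0, 2.816]
ft_force: [1.4, -0.2, -0.7]
grip_width: 0.703
gripper_force: 0.0
```

Emit:
arm_command(targets="0 0 0 0 0 -2 6;0 0 0 0 0 -5 6;0 0 0 0 0 -9 6;0 0 0 0 0 -13 6;0 0 0 0 0 -16 6;0 0 0 0 0 -16 6;0 0 0 0 0 -16 6")

```text
t: 13.75
position: [0.5208, -0.1718, 0.1877]
ee_rot: [-3.141, 0.001, 2.816]
ft_force: [-0.8, -0.5, -1.3]
grip_width: 0.701
gripper_force: 0.0
```

Run:
```python
from h import *
snap('wrist','w4.png'); c=snap('side','s4.png')
a=cv2.imread('pics/w4.png'); b=cv2.resize(c['image'][140:320,180:420],(560,420))
cv2.imwrite('pics/end.png',cv2.resize(np.hstack([a,b]),(800,300)))
print(monitor.state()['t'])
```

```text
13.85
```

View pics/end.png

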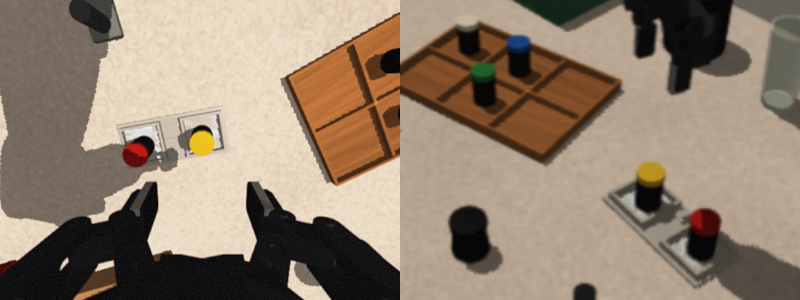

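Both pots stand upright in the caddy: red in the right well (135,155) and yellow in the left well (201,142). The gripper is clear of them.

```bash
python3 -c "
from workcell import workorder
print(workorder.finish_job())"
```

```text
the job is handed in; nothing more can be done
None
```

The red-lidded pot stands upright in the right well and the yellow-lidded pot in the left well; the gripper is clear of both and the job was handed in at about 14 s.

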